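# Take the fuse carrier out of the bench fuse unit and hold it up

### The arm

A 6-joint arm with a two-finger parallel gripper is mounted at the origin on a cart in front of the work surface, level with it; the furniture and walls round the work are solid. World frame = base frame: x ahead of the robot, y to its left, z up, the work surface at z = 0. Lengths are in m, angles in rad, forces in N, time in s.
With the tool pointing down it reaches from about 0.375 to 0.9 m from the base axis. Payload 3.1 kg.
Tool frame: the origin (TCP) lies midway between the tips of the shut fingers; the grasp point (between the pads) lies 19 mm behind it (manip.tcp_to_grasp is the distance from the TCP to the grasp point, in m); z points along the fingers, y is the line along which they close (so a half turn about z gives the same grasp; the last joint's range is limited). The gripper opens to 85 mm and grips with 20 to 120 N. Pads are 22 mm wide; open, the fingers measure 114 mm over their backs; the gripper's body (76 mm by 85 mm) begins 54 mm behind the grasp point. The pads swing forward as they close: fully open they stand 13 mm farther back than shut.
Start: joints at [0.997, 0.527, 1.433, -0, 1.181, -0.178], TCP at [0.241, 0.577, 0.231] pointing down, gripper open.
Joint ranges: [-3.08, 3.08], [-0.75, 2.2], [0.22, 2.44], [-1.43, 4.57], [0, 2.65], [-2.85, 2.85]. Speed limits (rad/s): [2.79, 2.79, 3.14, 3.14, 3.14, 3.14].

### API

Orientations are given as a unit quaternion [x, y, z, w].
In Python, from station import manip gives the robot as it stands. The module is installed in compiled form; this text tells all that it offers.
- The arm moves only by the shell command python3 -m crank 'ROWS' [OPENING] [FORCE]. ROWS is JSON, a list of rows, each a list of 2 entries, a list of its own where there are three numbers: the shift along the tool's x, y, z in cm, then the turn about the tool's z in degrees. In form: [[[x, y, z], spin], ...]. A call has 1 to 10 rows; each row is the pose to reach, as a shift and turn from the pose commanded when the call began, along the tool's axes at that moment; what a row does not reach only later rows make up. A row lasts 1/10 s, in which the tool goes at most 50 mm and 8.59 degrees, less where a joint would pass 70% of its speed; a pose out of reach is approached as far as the arm can. A call with a gripper value outside its range is refused whole. OPENING is the finger opening in cm, from 0 to 8.54, set as the call begins (- or left out, the last holds). The fingers move at their own pace and stop on an object; FORCE is the grip in N (left out, the last holds). Time passes only in rows, so rows that repeat a pose let the fingers close. It gives the time, the measured TCP pose, the force and the opening at its end, in the units of the state.
- manip.sense(): the state, without advancing time (a new reading comes with each control period).
- manip.snapshot(name): name is "scene" or "side" or "wrist"; returns the picture (384x512x3 uint8, red, green, blue); there is no depth.
- manip.camera_params(name): a dict with "fx", "fy", "cx", "cy" (pixels), "pose" (4x4, takes a point from camera to world coordinates). Camera axes: x right, y up, looking along -z (the intrinsics and any distortion apply to the point x, -y, -z); pixel columns grow to the right and rows downward; lengths in m; the calibration is good to about 2 mm. The wrist camera is an equidistant fisheye: a pixel r from the principal point sees the ray r / f radians off the axis. A picture is of the moment at which its call begins: read the wrist's pose just before it. camera_params takes no time and is no camera call; for the wrist camera it gives the pose at the moment of the call.
- manip.sign_off(): hands the job in, once; it reports no verdict.
The state is a dict: "t": time; "q": joint angles; "qd": joint speeds; "tau": joint torques, N m; "tcp_pos": TCP position; "tool_rot": TCP orientation; "force": force on the tool from outside, world axes, zero at the start; "ft_torque": the same for the moment, N m; "finger_gap": opening from 0.0 (shut) to 1.0 (fully open).
Only numpy, scipy, OpenCV 4.12 (cv2) and the standard library are available. Lean on these libraries where they do the work, as an engineer would, in place of code of your own. Each camera call takes 0.05 s, during which the arm holds its last target. There are 200 camera calls.

### The job

Pull the tray of the bench fuse unit out to its stop. In the tray, pinch the two side catches of the carrier with the two glass fuses together and lift that carrier up out of its socket; finish still holding it by the catches, upright and at rest, about 10 cm above its seat so that the fuses can be inspected, and do not let go. Leave the plain blank carrier seated, the tray fully out and everything else on the bench where it is.

Things in the scene. Friction and masses are not known exactly. Their poses are not given: they have to be found in the camera images.
- fuse_unit: Bench fuse unit: grey metal case, fixed, 180 (x, depth) x 220 (y) x 86 (z) mm, a tray in its front. Origin: centre of its underside, on the bench; x points from front to back, y to its left as seen from the robot, z up. Front face at x = -90 mm; its left 55 mm is a fixed panel with two black binding posts (20 mm proud) and a switch, the tray front takes the rest.
- fuse_tray (a joint): Pull-out of the fuse tray in m along the unit's -x: 0 shut, 0.105 at its stop. Runs against about 2 N of friction and stays where it is left. The tray front is 157 wide x 68 high mm, its top edge 80 mm above the bench. Over the back of the case hangs the instrument shelf: front edge at world x = 0.64, underside 0.46 m above the bench.
- tray_handle (a point): Middle of the tray's handle: round bar 9 mm thick, 90 mm long, along the unit's y, 56 mm above the bench, 30 mm below the top of the case, 38 mm in front of the tray front (33 mm clear behind the bar). Moves with the tray.
- bay_left (a point): Centre of the seat of the left socket (robot's view), on the tray floor 18 mm above the bench, 88 mm behind the handle bar and 40 mm left of its middle. Axes as the unit's; moves with the tray. Each socket is a black frame 54 (x) x 64 (y) mm, 16 mm high; the tray's side rims are 12 mm high.
- bay_right (a point): The same for the right socket, 40 mm right of the handle's middle; the sockets are 80 mm apart, which leaves 32 mm between the facing catches of the two carriers.
- fuse_carrier: The carrier to take: grey plastic, 44 (x) x 36 (y) x 48 mm high, 50 to 90 g, two glass fuses with brass caps side by side in its top, a ribbed black catch on its left (+y) and right (-y). Stands in the left or right socket, same yaw as the unit, hidden while the tray is shut. Origin: centre of its underside (on the tray floor when seated), z up. Its lowest 16 mm are guided with 1 mm of play.
- fuse_carrier_catch_left (a joint): Travel in m of the fuse carrier's left (+y) catch: 0 out (hooked), 0.005 pressed home towards the middle; 3 N to start, 7 N at the end; springs back. Its thumb pad is 20 mm wide (x) and reaches from 32 to 50 mm above the carrier's origin. The two pads measure 48 mm over both at rest, 38 mm pressed home.
- fuse_carrier_catch_right (a joint): The same for the right (-y) catch, pressed the opposite way. A hook at the foot of each catch sits under a ledge of the socket and lets go once the catch is in by more than 3 mm.
- blank_carrier: Blank carrier in the other socket: the same shape and catches, but with a plain closed top without fuses. Origin at the centre of its underside. Stays seated.
- lab_notebook: Bystander: lab notebook, blue cover, 150 x 114 x 14 mm, lying flat on top of the fuse unit; origin at the centre of its underside.
- heatsink: Bystander: finned aluminium heatsink, 36 x 50 x 23 mm, left of the tweezers; origin at the centre of its underside.
- spool: Bystander: spool of solder wire with blue flanges, 54 mm across, 46 mm high, left of the unit; origin at the centre of its underside.
- adapter: Bystander: straight metal bayonet adapter, 34 x 14 x 14 mm, lying near the soldering irons, front right; origin at the centre of its underside.
- tee_adapter: Bystander: T-shaped metal bayonet adapter, 34 x 23 x 14 mm, lying in front of the circuit board; origin at the centre of its underside.
- tweezers: Bystander: steel tweezers, 122 mm long, lying at the front of the bench; origin at the centre of their underside.

How it is judged:
By the outcome, as a careful person would: the job done as asked, in the order asked, and still so for the second after the job is handed in, while the arm keeps its last pose, push and grip.
It also fails if it takes over 51 s, if anything falls off the work surface, if the arm or the gripper's body presses on something with over 40 N, if the wrist force passes 120 N, or if a joint passes its speed limit or range.

## Working session

There is one attempt and no reset: what is moved stays moved. The work goes in short steps, Python scripts to look and compute and a shell command to move; the robot and the scene stay as the last step left them, time stands still between calls to the robot, and variables do not carry over. Pictures are saved under pics/ and viewed, on a budget of 10 in all, crops included, one or two more only if the job needs it, and the job is handed in when it is done.

```bash
mkdir -p pics; cat > h.py <<'E'
import numpy as np, cv2
from station import manip
from scipy.spatial.transform import Rotation as R
def snap(n,f):
    s=manip.sense(); c=manip.camera_params(n); im=manip.snapshot(n); cv2.imwrite('pics/'+f,im[:,:,::-1]); return c,im
def ray(c,u,v,fish=False):
    x=(u-c['cx'])/c['fx']; y=(v-c['cy'])/c['fy']
    if fish:
        r=np.hypot(x,y); s=np.sin(r)/max(r,1e-9); d=np.array([x*s,-y*s,-np.cos(r)])
    else: d=np.array([x,-y,-1.])
    P=np.array(c['pose']); return P[:3,3],P[:3,:3]@d
def onz(c,u,v,z,fish=False):
    o,d=ray(c,u,v,fish); return o+d*(z-o[2])/d[2]
def proj(c,p,fish=False):
    P=np.array(c['pose']); q=P[:3,:3].T@(np.array(p)-P[:3,3]); x,y,z=q[0],-q[1],-q[2]
    if fish:
        r=np.hypot(x,y); t=np.arctan2(r,z); k=t/max(r,1e-9)
    else: k=1/z
    return c['cx']+c['fx']*x*k, c['cy']+c['fy']*y*k
E
python3 - <<'E'
from h import *
ims=[]
for n in ['scene','side']:
    c,im=snap(n,n+'0.png'); ims.append(im); print(n,c)
cv2.imwrite('pics/a0.png',cv2.resize(ims[0],(800,600))[:,:,::-1])
cv2.imwrite('pics/b0.png',cv2.resize(ims[1],(800,600))[:,:,::-1])
s=manip.sense(); print(s)
E
```

```text
scene {'fx': 364.60125974284307, 'fy': 364.60125974284307, 'cx': 249.04538588207117, 'cy': 192.12175677786806, 'pose': array([[ 0.57441674,  0.60562872, -0.5506898 ,  0.02530377],
       [-0.81840718,  0.41178516, -0.40080253, -0.52104672],
       [-0.01597164,  0.68091617,  0.73218719,  0.75604394],
       [ 0.        ,  0.        ,  0.        ,  1.        ]])}
side {'fx': 448.4610081297004, 'fy': 448.4610081297004, 'cx': 257.5237050302941, 'cy': 188.49508194397862, 'pose': array([[ 0.00185144,  0.88147709, -0.47222316, -0.14156969],
       [-0.99990008, -0.00498599, -0.01322741, -0.14253398],
       [-0.01401416,  0.47220047,  0.88137978,  1.35447062],
       [ 0.        ,  0.        ,  0.        ,  1.        ]])}
{'t': 0.1, 'q': array([ 9.96497935e-01,  5.28409034e-01,  1.43375383e+00, -1.08854729e-05,
        1.18139735e+00, -1.78477038e-01]), 'qd': array([ 0.00033728, -0.00161888, -0.00401586, -0.00026279, -0.00178182,
       -0.00072742]), 'tau': array([-5.78941163e-04, -4.43305707e+01, -1.78586537e+01, -3.03846664e-04,
        3.86328378e-03, -1.27573531e-05]), 'tcp_pos': array([0.24059187, 0.57615092, 0.23041592]), 'tool_rot': array([ 1.96619097e-01,  9.80479456e-01, -9.16762893e-04, -3.56920267e-04]), 'force': array([ 0.24112134,  0.40921769, -0.72150128]), 'ft_torque': array([ 0.03294491,  0.04175671, -0.02520743]), 'finger_gap': 1.0012991928612216}
```

View pics/a0.png

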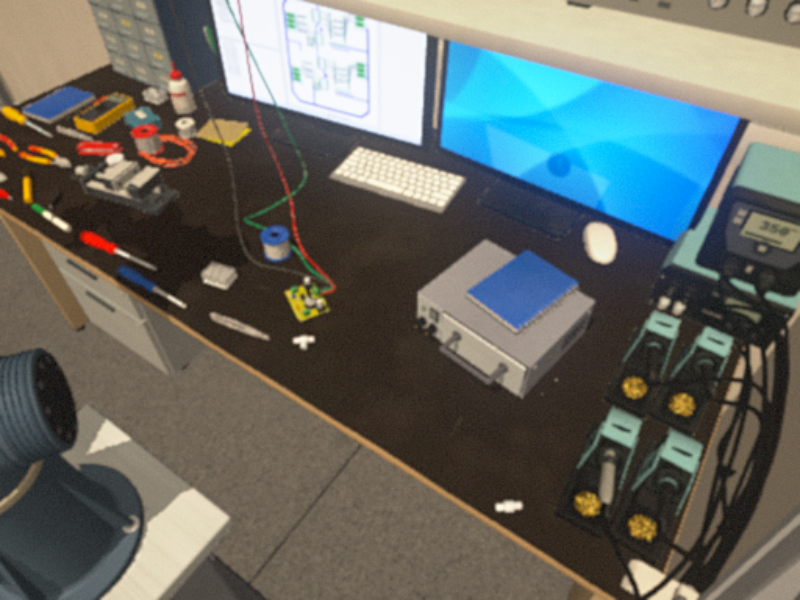

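View pics/b0.png

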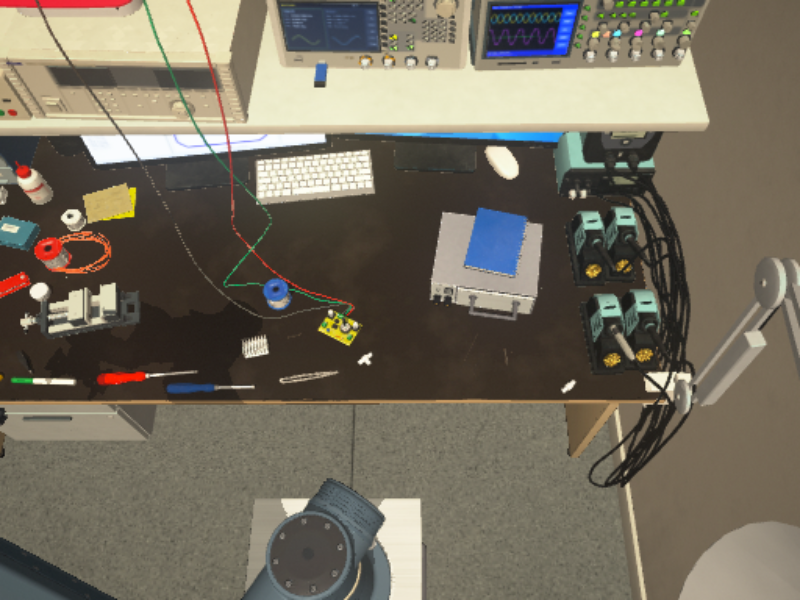

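The scene view shows the unit's top corners at about (418,296), (487,241) and (594,301). In the side view they are at about (431,287), (441,212), (537,299) and (543,222), and the handle is at about (493,313). I'll fit the pose from these.

```bash
cat > fit.py <<'E'
from h import *
from scipy.optimize import least_squares
cs=manip.camera_params('scene'); cd=manip.camera_params('side'); k=.64
L=dict(FL=(-.09,.11,.086),BL=(.09,.11,.086),FR=(-.09,-.11,.086),BR=(.09,-.11,.086),H1=(-.133,.0,.056),H2=(-.133,-.0,.056))
obs=[(cs,'FL',418,296),(cs,'BL',487,241),(cs,'BR',594,301),(cd,'FL',431,287),(cd,'BL',441,212),(cd,'FR',537,299),(cd,'BR',543,222)]
def W(p,l):
    c,s=np.cos(p[2]),np.sin(p[2]); return np.array([p[0]+c*l[0]-s*l[1],p[1]+s*l[0]+c*l[1],l[2]])
def f(p): return np.concatenate([np.array(proj(c,W(p,L[n])))-np.array([u,v])*k for c,n,u,v in obs])
r=least_squares(f,[.55,-.2,0],loss='soft_l1'); p=r.x
print(p,np.degrees(p[2]),f(p).round(1).reshape(-1,2).tolist())
h=W(p,(-.128-.0,-.0315+.004,.056)); print('handle',h, 'proj',np.array(proj(cs,h))/k,np.array(proj(cd,h))/k)
s=manip.sense(); M=R.from_quat(s['tool_rot']).as_matrix(); print('toolx',M[:,0],'tooly',M[:,1])
ang=np.degrees(np.arctan2(M[1,1],M[0,1])); print('ang tool y',ang,'unit yaw',np.degrees(p[2]))
tgt=h.copy(); tgt[2]=.16; print('shift above',M.T@(tgt-s['tcp_pos'])*100)
for u,v in [(441,357),(497,382)]: print('handle end scene',onz(cs,u*k,v*k,.056))
for u,v in [(470,314),(519,318)]: print('handle end side',onz(cd,u*k,v*k,.056))
E
python3 fit.py; python3 - <<'E'
import cv2,numpy as np
a=cv2.imread('pics/scene0.png')[140:260,255:395]; b=cv2.imread('pics/side0.png')[125:215,265:360]
a=cv2.resize(a,(560,480),interpolation=2); b=cv2.resize(b,(0,0),fx=2.5,fy=5.333)
cv2.imwrite('pics/c.png',np.hstack([a,b[:480]]))
E
```

```text
[ 0.63658825 -0.30541736 -0.14104005] -8.080999876123522 [[-1.2, -0.6], [-2.5, -0.3], [0.6, 0.6], [0.4, -2.1], [0.4, 0.3], [0.9, -1.6], [-0.2, 1.1]]
handle [ 0.50599349 -0.31465096  0.056     ] proj [467.55287092 366.8049958 ] [495.05227614 314.59146259]
toolx [-9.22681607e-01  3.85562625e-01  3.39399793e-04] tooly [ 0.38556132  0.92268018 -0.00193809]
ang tool y 67.3213631874635 unit yaw -8.080999876123522
shift above [-58.83650043 -71.94601703   7.16107479]
handle end scene [ 0.49918877 -0.27193662  0.056     ]
handle end scene [ 0.50641383 -0.36413736  0.056     ]
handle end side [ 0.50762624 -0.26301525  0.056     ]
handle end side [ 0.49789708 -0.36341258  0.056     ]
```

View pics/c.png

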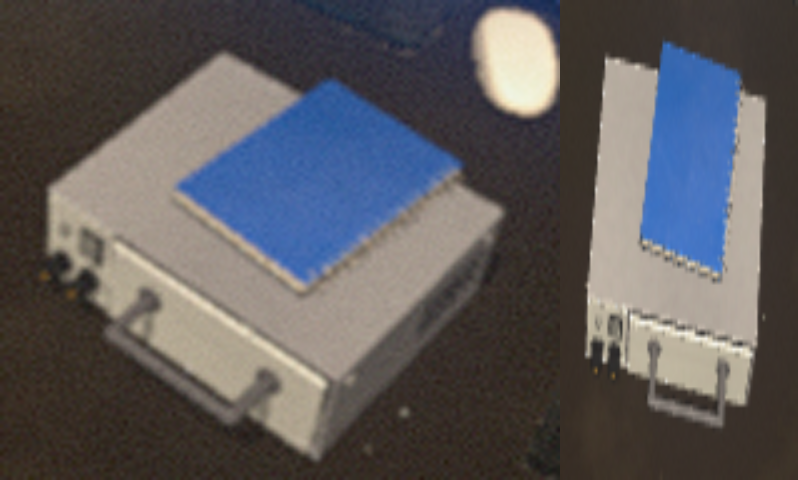

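The sharper crop gives cleaner corners and both handle ends, so I'll refit with those.

```bash
cat > fit.py <<'E'
from h import *
from scipy.optimize import least_squares
cs=manip.camera_params('scene'); cd=manip.camera_params('side')
L=dict(FL=(-.09,.11,.086),BL=(.09,.11,.086),FR=(-.09,-.11,.086),BR=(.09,-.11,.086))
obs=[(cs,'FL',267.5,187),(cs,'BL',311,153.2),(cs,'BR',380.7,193),(cs,'FR',337.3,235.3),(cs,'H1',283,223),(cs,'H2',313,244.2),
(cd,'FL',277,180.9),(cd,'BL',283.8,135.9),(cd,'FR',341.8,189.7),(cd,'BR',347,143.2),(cd,'H1',301.8,200.6),(cd,'H2',329.8,203.7)]
def W(p,l):
    c,s=np.cos(p[2]),np.sin(p[2]); return np.array([p[0]+c*l[0]-s*l[1],p[1]+s*l[0]+c*l[1],l[2]])
def loc(p,n): return L[n] if n in L else (p[3],p[4]+(.043 if n=='H1' else -.043),.056)
def f(p): return np.concatenate([np.array(proj(c,W(p,loc(p,n))))-np.array([u,v]) for c,n,u,v in obs])
if __name__=='__main__':
    p=least_squares(f,[.63,-.3,-.1,-.128,-.028],loss='soft_l1').x
    print(p,np.degrees(p[2]),f(p).round(1).reshape(-1,2).tolist())
    h=W(p,(p[3],p[4],.056)); print('handle',h)
    s=manip.sense(); M=R.from_quat(s['tool_rot']).as_matrix()
    tgt=h.copy(); tgt[2]=.16; print('shift above',M.T@(tgt-s['tcp_pos'])*100)
E
python3 fit.py
```

```text
[ 0.63918607 -0.30381777 -0.16754138 -0.13064763 -0.02850272] -9.599413941997222 [[-1.1, -0.1], [-0.5, -0.1], [0.1, 0.4], [1.0, 0.6], [0.7, 1.0], [-1.0, 0.3], [-1.9, -0.9], [-0.8, -1.1], [1.4, 0.0], [0.5, 0.1], [0.4, -1.1], [-1.0, -0.3]]
handle [ 0.50561472 -0.31013476  0.056     ]
shift above [-58.62742444 -71.54391981   7.16036645]
```

```bash
python3 -m crank '[[[-5,-6,0],0],[[-9,-11,0],0],[[-12,-15,0],0],[[-15,-19,0],0],[[-18,-23,0],0],[[-21,-26,0],0],[[-24,-30,0],0],[[-27,-33,0],0],[[-29,-36,0],0],[[-29,-36,0],0]]' 3.2 40
```

```text
t: 1.1
tcp_pos: [0.371, 0.1288, 0.2313]
tool_rot: [0.199, 0.98, -0.001, 0.0]
force: [-1.1, 0.1, 0.0]
finger_gap: 0.369
```

```bash
python3 -m crank '[[[-3,-4,0],8],[[-6,-8,0],16],[[-9,-12,0],24],[[-12,-16,0],32],[[-16,-20,1],40],[[-19,-24,2],48],[[-22,-27,3],56],[[-25,-31,4],64],[[-28,-34,5],72],[[-29.6,-35.5,6],76.9]]'; python3 -m crank '[[[0,0,0],0],[[0,0,0],0],[[0,0,0],0]]'; python3 - <<'E'
from h import *
s=manip.sense(); M=R.from_quat(s['tool_rot']).as_matrix(); print(M.round(3), s['tcp_pos'],np.degrees(np.arctan2(M[1,1],M[0,1])),s['q'])
c,im=snap('wrist','w1.png'); np.save('w1c.npy',c,allow_pickle=True); 
c2,im2=snap('side','s1.png')
cv2.imwrite('pics/w1v.png',cv2.resize(im,(800,600))[:,:,::-1])
print('handle pred',np.array(proj(c,(.5056,-.3101,.056),True))*1.5625)
E
```

```text
t: 2.1
tcp_pos: [0.5071, -0.3135, 0.1705]
tool_rot: [0.766, 0.643, -0.0, 0.001]
force: [-0.3, 0.8, -0.5]
finger_gap: 0.375
t: 2.4
tcp_pos: [0.5053, -0.3074, 0.1713]
tool_rot: [0.763, 0.646, -0.0, -0.001]
force: [-0.1, 0.7, 0.0]
finger_gap: 0.375
[[ 0.165  0.986 -0.001]
 [ 0.986 -0.165  0.001]
 [ 0.001 -0.001 -1.   ]] [ 0.50527988 -0.30740165  0.17132231] -9.48417438508522 [-7.35472763e-01  5.56969887e-01  1.57593340e+00  2.73931189e-04
  1.01046222e+00 -5.70087698e-01]
handle pred [403.1390609  296.73845191]
```

View pics/w1v.png

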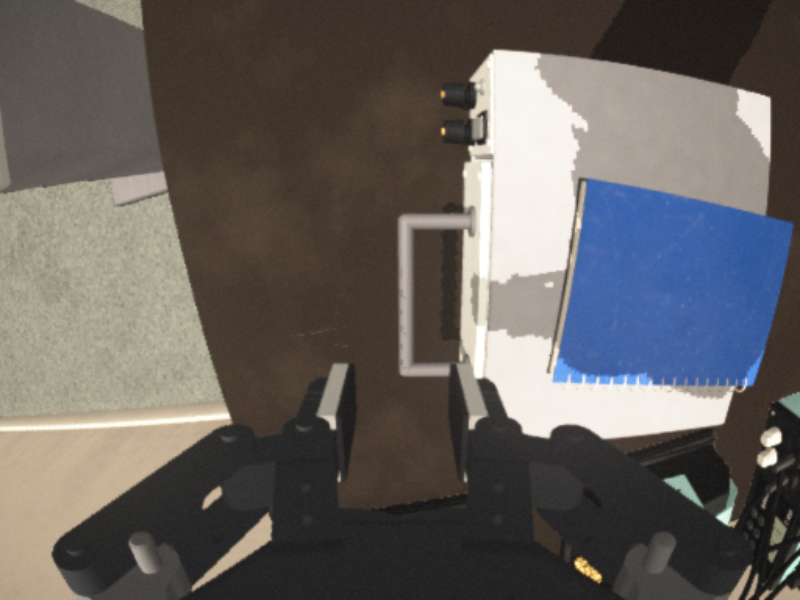

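The wrist view shows the handle bar vertical at column ~406, rows 215–375, which is within about 2 mm of the prediction and aligned. I'll descend, grip it and look at the force.

```bash
python3 -m crank '[[[-0.2,0.1,3],0],[[-0.2,0.1,6],0],[[-0.2,0.1,8.5],0],[[-0.2,0.1,10.5],0],[[-0.2,0.1,12],0],[[-0.2,0.1,13],0],[[-0.2,0.1,13.4],0],[[-0.2,0.1,13.4],0],[[-0.2,0.1,13.4],0]]' && python3 -m crank '[[[0,0,0],0],[[0,0,0],0],[[0,0,0],0],[[0,0,0],0],[[0,0,0],0]]' 0 30
```

```text
t: 3.4
tcp_pos: [0.5068, -0.3105, 0.0399]
tool_rot: [0.763, 0.646, 0.0, 0.001]
force: [-4.0, 2.6, 12.3]
finger_gap: 0.377
t: 3.9
tcp_pos: [0.5069, -0.3114, 0.0389]
tool_rot: [0.763, 0.646, -0.0, 0.001]
force: [-1.9, 0.5, 8.6]
finger_gap: 0.095
```

```bash
python3 -m crank '[[[0,-0.5,0],0],[[0,-1.5,0],0],[[0,-2.7,0],0],[[0,-3.9,0],0],[[0,-5.1,0],0],[[0,-6.3,0],0],[[0,-7.5,0],0],[[0,-8.5,0],0],[[0,-9.3,0],0],[[0,-9.8,0],0]]' && python3 -m crank '[[[0,-0.2,0],0],[[0,-0.4,0],0],[[0,-0.6,0],0],[[0,-0.8,0],0],[[0,-0.9,0],0],[[0,-1.0,0],0],[[0,-1.0,0],0],[[0,-1.0,0],0]]'
```

```text
t: 4.9
tcp_pos: [0.4113, -0.2961, 0.0389]
tool_rot: [0.764, 0.646, 0.0, 0.003]
force: [2.5, 0.9, 7.5]
finger_gap: 0.092
t: 5.7
tcp_pos: [0.4032, -0.2948, 0.0389]
tool_rot: [0.764, 0.645, 0.001, 0.004]
force: [5.7, 2.7, 7.0]
finger_gap: 0.088
```

```bash
python3 -m crank '[[[0,-0.3,0],0],[[0,-0.6,0],0],[[0,-0.6,0],0],[[0,-0.6,0],0]]'; python3 -m crank '[[[0,0.6,0],0],[[0,0.6,0],0],[[0,0.6,0],0]]'
```

```text
t: 6.1
tcp_pos: [0.403, -0.295, 0.0389]
tool_rot: [0.765, 0.644, 0.003, 0.009]
force: [26.1, 10.1, -0.4]
finger_gap: 0.089
t: 6.4
tcp_pos: [0.4032, -0.2948, 0.0389]
tool_rot: [0.764, 0.646, 0.001, 0.004]
force: [4.6, 3.6, 7.0]
finger_gap: 0.093
```

The tray is at its stop: 0.105 m of travel, and the force climbs with no further motion. Next I release the handle, rise and look.

```bash
python3 -m crank '[[[0,0.3,0],0],[[0,0.3,0],0],[[0,0.3,0],0],[[0,0.3,-2],0],[[0,0.3,-5],0],[[0,0.3,-8],0],[[0,0.3,-12],0],[[0,1.5,-16],0],[[0,3,-18],0],[[0,3,-18],0]]' 3.2; python3 -m crank '[[[0,0,0],0],[[0,0,0],0],[[0,0,0],0],[[0,0,0],0]]' 6.0; python3 - <<'E'
from h import *
import pickle
s=manip.sense(); M=R.from_quat(s['tool_rot']).as_matrix(); print(s['tcp_pos'],np.degrees(np.arctan2(M[1,1],M[0,1])),s['q'].round(3))
c,im=snap('wrist','w2.png'); pickle.dump(c,open('w2c.pkl','wb'))
cv2.imwrite('pics/w2v.png',cv2.resize(im,(800,600))[:,:,::-1])
a=np.radians(-9.6); ux=np.array([np.cos(a),np.sin(a)]); uy=np.array([-ux[1],ux[0]]); h=np.array([.4032,-.2948])
hp=np.array([.5056,-.3101])-.105*ux; print('handle from vision',hp)
for n,y in (('H',None),('L',.04),('R',-.04)):
    b=h if y is None else h+.088*ux+y*uy
    print(n,b,np.array(proj(c,(*b,.056 if y is None else .066),True))*1.5625)
E
```

```text
t: 7.4
tcp_pos: [0.4323, -0.3004, 0.2206]
tool_rot: [0.763, 0.646, 0.0, 0.005]
force: [-0.4, -0.0, -0.0]
finger_gap: 0.375
t: 7.8
tcp_pos: [0.4288, -0.2976, 0.216]
tool_rot: [0.764, 0.645, -0.0, -0.002]
force: [0.9, 0.2, 0.7]
finger_gap: 0.706
[ 0.42879491 -0.29757167  0.21602581] -9.597215620555055 [-0.821  0.411  1.704 -0.     1.029 -0.653]
handle from vision [ 0.40207042 -0.29258928]
H [ 0.4032 -0.2948] [363.82629322 276.61173575]
L [ 0.4966384  -0.27003581] [499.83861079 219.97035319]
R [ 0.4832969  -0.34891549] [493.51591795 337.51717139]
```

View pics/w2v.png

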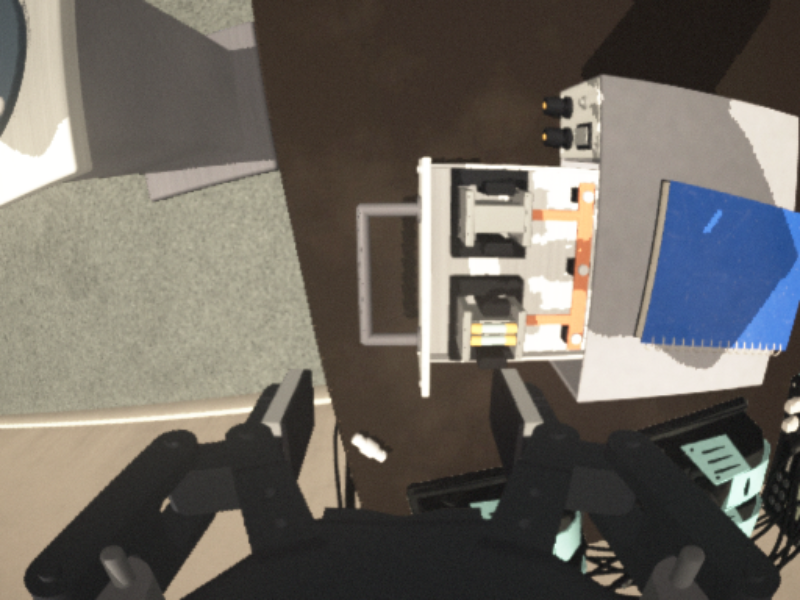

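The fuses are in the right carrier: it's at (493,333), with its catches at (490,300) and (493,363). The blank is on the left at (497,219). I'll turn 90° and go above the right bay.

```bash
python3 -m crank '[[[0,1,0],8.5],[[-1,2,0],17],[[-1.5,3,0],25.5],[[-2,3.5,0],34],[[-2.5,4,0],42.5],[[-3,4.5,0],51],[[-3.5,5,0],59.5],[[-4,5.5,0],68],[[-4,6.2,1],76.5],[[-4,6.2,2],85]]';python3 -m crank '[[[0,0,1],5],[[0,0,2],5],[[0,0,3],5],[[0,0,3],5],[[0,0,3],5]]' 6.2;  python3 - <<'E'
from h import *
import pickle
s=manip.sense(); M=R.from_quat(s['tool_rot']).as_matrix(); print(s['tcp_pos'],np.degrees(np.arctan2(M[1,1],M[0,1])),s['q'].round(3),M.round(3))
c,im=snap('wrist','w3.png'); pickle.dump(c,open('w3c.pkl','wb'))
cv2.imwrite('pics/w3v.png',cv2.resize(im,(800,600))[:,:,::-1])
for b in [(.4836,-.3474,.066),(.4836,-.3474,.018)]: print(np.array(proj(c,b,True))*1.5625)
print('tcp axis pts',[np.array(proj(c,s['tcp_pos']+M[:,2]*d,True))*1.5625 for d in (0,.1)])
E
```

```text
t: 8.85
tcp_pos: [0.4848, -0.3485, 0.1969]
tool_rot: [0.999, -0.043, 0.0, 0.0]
force: [0.2, 0.2, -0.5]
finger_gap: 0.704
t: 9.35
tcp_pos: [0.4841, -0.3479, 0.167]
tool_rot: [0.997, -0.083, -0.0, -0.0]
force: [0.2, -0.3, -0.2]
finger_gap: 0.724
[ 0.48407096 -0.34788053  0.16701316] -99.53798857876222 [-0.81   0.568  1.568 -0.     1.006  0.927] [[ 0.986 -0.166 -0.   ]
 [-0.166 -0.986  0.   ]
 [-0.001 -0.    -1.   ]]
[398.42481734 302.88229899]
[398.87534967 280.94717329]
tcp axis pts [array([397.83475942, 388.48018977]), array([399.07432856, 302.56602267])]
```

View pics/w3v.png

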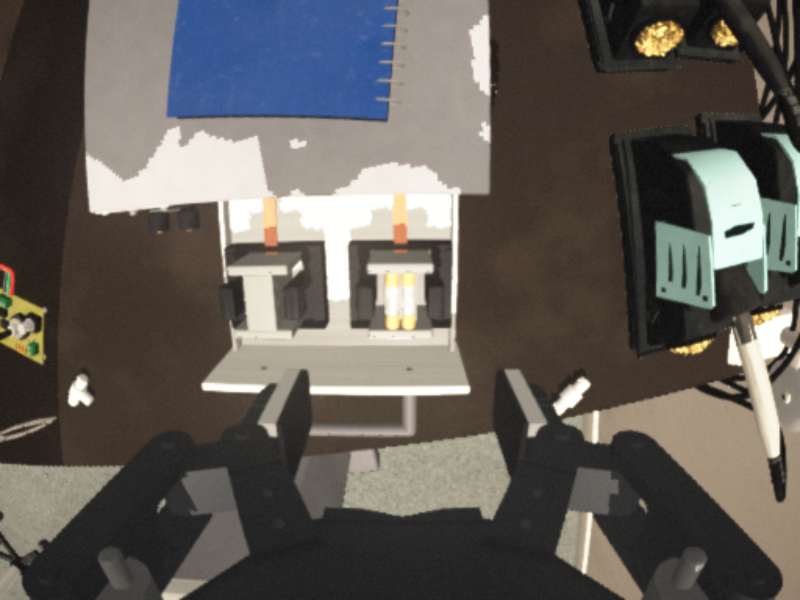

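The wrist view shows the fuse carrier's catches at (364,296) and (436,296), midpoint 400, in line with the tool axis at 398–399. I'll descend in two stages and watch the force.

```bash
python3 -c "
from h import *
print(manip.camera_params('wrist')['pose'][:3,3])"; python3 -m crank '[[[0,0.05,3],0],[[0,0.05,6],0],[[0,0.05,8],0],[[0,0.05,9],0],[[0,0.05,9.6],0],[[0,0.05,10],0],[[0,0.05,10],0],[[0,0.05,10],0]]' 6.2
```

```text
[ 0.55727903 -0.36154471  0.30897972]
t: 10.2
tcp_pos: [0.4846, -0.3489, 0.0682]
tool_rot: [0.997, -0.083, 0.001, 0.001]
force: [0.4, -0.2, 0.2]
finger_gap: 0.729
```

```bash
python3 - <<'E'
from h import *
c,im=snap('wrist','w4.png'); cv2.imwrite('pics/w4v.png',cv2.resize(im[140:380,130:390],(780,720)[0:2])[:600,:,::-1])
E
```

```text
(no output)
```

View pics/w4v.png

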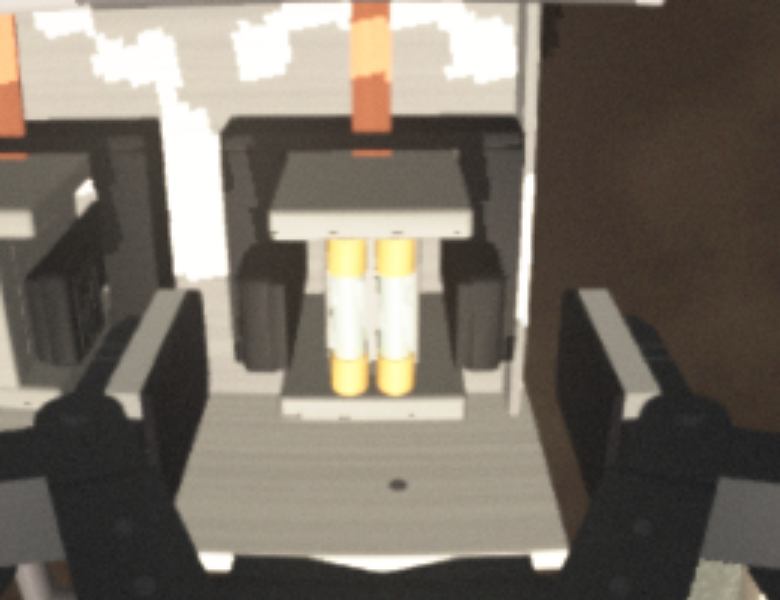

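The catches' midpoint is at column ~371 and the fingers' midpoint at ~383, so I'll shift about 2 mm left (tool −y), descend and pinch.

```bash
python3 -m crank '[[[0,-0.2,0],0],[[0,-0.2,0.6],0],[[0,-0.2,1.4],0],[[0,-0.2,2.2],0],[[0,-0.2,2.8],0],[[0,-0.2,3.2],0],[[0,-0.2,3.2],0],[[0,-0.2,3.2],0]]' 5.8;  python3 -m crank '[[[0,0,0],0],[[0,0,0],0],[[0,0,0],0],[[0,0,0],0],[[0,0,0],0],[[0,0,0],0],[[0,0,0],0],[[0,0,0],0]]' 3 35; python3 - <<'E'
from h import *
c,im=snap('wrist','w5.png'); cv2.imwrite('pics/w5v.png',cv2.resize(im[140:340,130:390],(780,600))[:,:,::-1])
E
```

```text
t: 11.05
tcp_pos: [0.4844, -0.3465, 0.0351]
tool_rot: [0.997, -0.083, -0.0, -0.0]
force: [-0.0, -1.4, -0.3]
finger_gap: 0.681
t: 11.85
tcp_pos: [0.4851, -0.3469, 0.037]
tool_rot: [0.997, -0.083, 0.001, 0.001]
force: [-1.3, 2.1, 6.1]
finger_gap: 0.409
```

View pics/w5v.png

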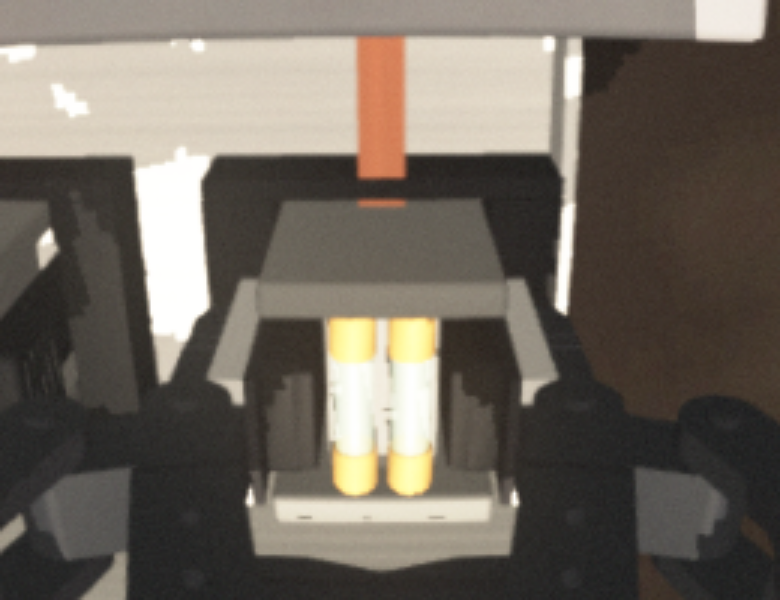

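The pads are on both catches and the carrier sits centred between the fingers. I'll lift slowly and check the force.

```bash
python3 -m crank '[[[0,0,-0.2],0],[[0,0,-0.5],0],[[0,0,-0.8],0],[[0,0,-1.1],0],[[0,0,-1.4],0],[[0,0,-1.4],0]]'
```

```text
t: 12.5
tcp_pos: [0.4847, -0.3467, 0.0497]
tool_rot: [0.997, -0.083, 0.0, 0.0]
force: [-0.7, -0.1, -0.7]
finger_gap: 0.411
```

```bash
python3 -m crank '[[[0,0,-0.5],0],[[0,0,-1.5],0],[[0,0,-2.7],0],[[0,0,-3.9],0],[[0,0,-5.1],0],[[0,0,-6.3],0],[[0,0,-7.3],0],[[0,0,-8.1],0],[[0,0,-8.6],0],[[0,0,-8.7],0]]'; python3 -m crank '[[[0,0,0],0],[[0,0,0],0],[[0,0,0],0],[[0,0,0],0],[[0,0,0],0]]'; python3 - <<'E'
from h import *
_,a=snap('wrist','w6.png'); _,b=snap('scene','s6.png'); _,d=snap('side','d6.png')
x=cv2.resize(a,(400,300)); y=cv2.resize(b[110:290,230:470],(400,300)); z=cv2.resize(d[120:270,210:410],(400,300))
cv2.imwrite('pics/m6.png',np.vstack([np.hstack([x,y]),np.hstack([z,cv2.resize(a[150:350,120:387],(400,300))])])[:,:,::-1])
E
```

```text
t: 13.5
tcp_pos: [0.4846, -0.3466, 0.137]
tool_rot: [0.997, -0.083, 0.0, 0.0]
force: [0.3, -0.1, -0.4]
finger_gap: 0.41
t: 14.0
tcp_pos: [0.4844, -0.3463, 0.136]
tool_rot: [0.997, -0.083, -0.0, -0.0]
force: [0.4, -0.7, 0.4]
finger_gap: 0.411
```

View pics/m6.png

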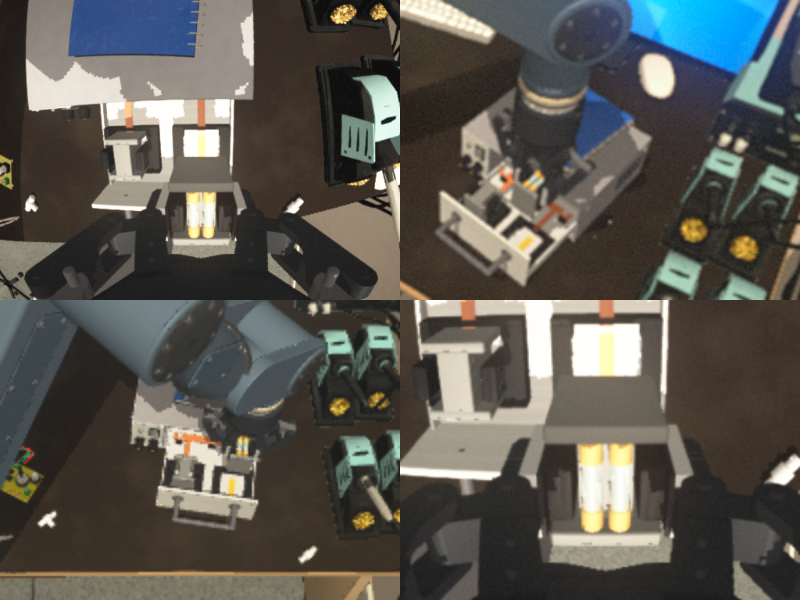

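```bash
python3 - <<'E'
from h import *
c=manip.camera_params('side')
a=(onz(c,301.8,200.6,.056)+onz(c,329.8,203.7,.056))/2; b=(onz(c,297.5,229,.056)+onz(c,328,232.5,.056))/2
print(a,b,np.linalg.norm(a-b)); s=manip.sense(); print(s['t'],s['tcp_pos'],s['finger_gap'],np.abs(s['qd']).max())
manip.sign_off()
E
```

```text
[ 0.50310023 -0.31104373  0.056     ] [ 0.40353125 -0.29560792  0.056     ] 0.10075835917962757
14.15 [ 0.48439786 -0.34638417  0.13620256] 0.40743323617730204 0.002414827285493899
the job is handed in; nothing more can be done
```

I pulled the tray out to its stop, pinched both catches of the fuse carrier (it was in the right socket) and lifted the carrier out. The job is handed in at 14.15 s with the gripper still holding the carrier, upright and at rest.

- **Tray:** the arm travelled 105 mm and then met a hard stop (26 N with no further motion). My last check from the side camera put the handle 101 mm from its start. That is about 4 mm short of the arm's figure, on a coarse pixel reading; the handle position itself matches where the gripper left it.
- **Carrier:** it hangs about 9.9 cm above its seat. The last view shows it upright between the fingers with both fuses visible and the socket below empty. The arm was essentially still (joint speeds under 0.003 rad/s).
- **Grip:** the fingers read about 35 mm where the pressed catches should measure 38 mm. I put this down to soft pads, but did not confirm it. The reading stayed steady through the lift.
- **Rest of the bench:** the blank carrier is still seated, and the bystanders I could see look undisturbed. I did not measure their positions again.
- **Contact:** while lowering onto the handle, the force reading showed about 12 N upwards. The gripper was probably touching the unit lightly, well under the 40 N limit.

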